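# Dial in the code and open the sample lock box

### The job

Open the dark grey sample lock box on the bench. Its code, read with the dials nearest you, is blue, white, yellow: turn the left dial's white pointer to its blue dot, the middle dial's to its white dot and the right dial's to its yellow dot. Then slide the lid straight back, away from the dials, as far as it goes, leaving the dials on the code and the beaker, the timer and the jar lid beside the box undisturbed.

Things in the scene. Friction and masses are not known exactly. Their poses are not given: they have to be found in the camera images.
- lockbox: dark grey metal box fixed to the bench, 230 (x) x 300 (y) x 62 mm tall (side lips 67.5). Origin: centre of its underside; x points from dials to lid (roughly away from the robot), y left, z up. Its front 97 mm is a deck 62 mm high with three dials in a row at x = -66, y = 95 (left), 0 (middle), -95 mm (right); behind is a compartment of vials under a light grey sliding lid.
- dots (a point): on the deck, on the middle dial's axis, 62 mm above the bench; axes as the box. Round each dial, 34 mm from its axis, lie six dots 10 mm wide and 60 degrees apart: white on the box's +x side, then counterclockwise seen from above blue (+60 degrees), green (+120), black (180), yellow (-120), red (-60).
- beaker: small clear beaker, 47 x 50 x 58 mm tall, loose, standing to the right of the box; origin at the centre of its underside. To be left alone.
- timer: flat white bench timer, 58 x 66 x 21 mm, loose, to the left of the box; origin at the centre of its underside. To be left alone.
- jar_lid: white round jar lid, 58 mm across, 23 mm high, loose, to the left of the box; origin at the centre of its underside. To be left alone.
- lid (a joint): travel of the lid in m: 0 shut, 0.08 fully open (its stop), along the box's +x. About 2 N of friction; it stays where left. Pins under it sit in slotted cups under the dials: it is free only when all three pointers are on the code, each to about 0.17 rad (10 degrees); else it stops after about 11 mm.
- lid_handle (a point): top middle of the lid's black upright handle bar, 91.5 mm above the bench. The bar is 14 mm thick along the box's x, 76 mm long along y, and stands 27 mm above the plate at its foot; it moves with the lid. With the lid shut it is 82 mm behind the row of dials.
- dial_left (a joint): angle of the left dial's pointer in rad: 0 at the white dot (the box's +x), growing counterclockwise seen from above, stops at -3.6 and 3.6. The code dot (blue) is at 1.047; the dial starts 0.5 to 1.5 rad from it. Friction about 0.12 N m; it stays where it is left.
- dial_left_grip (a point): point on the left dial's axis, 90 mm above the bench, inside the top of its black grip bar (bar 42 x 13 mm, from 68 mm to 96 mm above the bench, on a round skirt 47 mm across). Its x axis lies along the bar towards the end with the white pointer line. The bar turns with the dial.
- dial_middle (a joint): angle of the middle dial's pointer in rad: 0 at the white dot (the box's +x), growing counterclockwise seen from above, stops at -3.6 and 3.6. The code dot (white) is at 0.000; the dial starts 0.5 to 1.5 rad from it. Friction about 0.12 N m; it stays where it is left.
- dial_middle_grip (a point): point on the middle dial's axis, 90 mm above the bench, inside the top of its black grip bar (bar 42 x 13 mm, from 68 mm to 96 mm above the bench, on a round skirt 47 mm across). Its x axis lies along the bar towards the end with the white pointer line. The bar turns with the dial.
- dial_right (a joint): angle of the right dial's pointer in rad: 0 at the white dot (the box's +x), growing counterclockwise seen from above, stops at -3.6 and 3.6. The code dot (yellow) is at -2.094; the dial starts 0.5 to 1.5 rad from it. Friction about 0.12 N m; it stays where it is left.
- dial_right_grip (a point): point on the right dial's axis, 90 mm above the bench, inside the top of its black grip bar (bar 42 x 13 mm, from 68 mm to 96 mm above the bench, on a round skirt 47 mm across). Its x axis lies along the bar towards the end with the white pointer line. The bar turns with the dial.

How it is judged:
By the outcome, as a careful person would: the job done as asked, in the order asked, and still so for the second after the job is handed in, with the robot touching nothing.
It also fails if it takes over 53 s, if anything falls off the work surface, if the arm or the gripper's body presses on something with over 40 N, if the wrist force passes 120 N, or if a joint passes its speed limit or range.

### The arm

A 6-joint arm with a two-finger parallel gripper is mounted at the origin on a cart in front of the work surface, level with it; the furniture and walls round the work are solid. World frame = base frame: x ahead of the robot, y to its left, z up, the work surface at z = 0. Lengths are in mm, angles in rad, forces in N, time in s.
With the tool pointing down it reaches from about 425 to 950 mm from the base axis. Payload 3.5 kg.
Tool frame: the origin (TCP) lies at the very end of the fingers, on their centre line; the grasp point (between the pads) lies 19 mm behind it (ctrl.hold_point_z is the distance from the TCP to the grasp point, in mm); z points along the fingers, y is the line along which they close (so a half turn about z gives the same grasp; the last joint's range is limited). The gripper opens to 85 mm and grips with 20 to 120 N. Pads are 22 mm wide; open, the fingers measure 114 mm over their backs; the gripper's body (76 mm by 85 mm) begins 54 mm behind the grasp point. The pads swing forward as they close: fully open they stand 13 mm farther back than shut.
Start: joints at [0.969, 0.286, 1.577, -0, 1.279, -0.15], TCP at [294.658, 607.275, 231.325] pointing down, gripper open.
Joint ranges: [-2.77, 2.77], [-0.9, 2.22], [0.21, 2.48], [-1.53, 4.67], [0.24, 2.81], [-2.84, 2.84]. Speed limits (rad/s): [2.79, 2.79, 3.14, 3.14, 3.14, 3.14].

### API

Orientations are given as [roll, pitch, yaw] about the fixed x, y, z axes, in that order (R = Rz(yaw) Ry(pitch) Rx(roll)).
In Python, from plant import ctrl gives the robot as it stands.
- The arm moves only by the shell command python3 -m jog 'ROWS'. ROWS is JSON, a list of rows, each a list of 7 numbers: the gripper's target within -1 to 1 (shut at 1, half-way at 0, fully open at -1), then the shift along the tool's x, y, z in cm, then the turn, a rotation vector about the tool's x, y, z in degrees. In form: [[claw, tx, ty, tz, ax, ay, az], ...]. A call has 1 to 8 rows; each row is the pose to reach, as a shift and turn from the pose commanded when the call began, along the tool's axes at that moment; what a row does not reach only later rows make up. A row lasts 1/8 s, in which the tool goes at most 62.5 mm and 10.7 degrees, less where a joint would pass 70% of its speed; a pose out of reach is approached as far as the arm can. A call with a gripper value outside its range is refused whole. The fingers move at their own pace and stop on an object; the grip force is fixed at half the most. Time passes only in rows, so rows that repeat a pose let the fingers close. It gives the time, the measured TCP pose, the force, the opening and the grip force at its end, in the units of the state.
- ctrl.get_obs(): the state, without advancing time (a new reading comes with each control period).
- ctrl.camera(name): name is "side" or "top" or "wrist"; returns a dict with "pixels" (400x640x3 uint8, blue, green, red), "depth" (400x640 float32, mm along the optical axis (not along the pixel's ray), 0 where there is no reading), "fx", "fy", "cx", "cy" (pixels), "world_from_camera" (4x4, takes a point from camera to world coordinates). Camera axes: x right, y down, z forward; pixel columns grow to the right and rows downward; lengths in mm; the calibration is good to about 2 mm. A picture is of the moment at which its call begins.
- ctrl.finish_job(): hands the job in; it is judged then, once.
The state is a dict: "t": time; "joint_positions": joint angles; "joint_vel": joint speeds; "joint_torque": joint torques, N m; "position": TCP position; "tcp_rot": TCP orientation; "force": force on the tool from outside, world axes, zero at the start; "ft_torque": the same for the moment, N m; "width": finger opening in mm; "gripper_force": force on a finger pad.
Only numpy, scipy, OpenCV 4.12 (cv2) and the standard library are available. Lean on these libraries where they do the work, as an engineer would, in place of code of your own. Each camera call takes 0.05 s, during which the arm holds its last target. There are 200 camera calls.

## Working session

There is one attempt and no reset: what is moved stays moved. The work goes in short steps, Python scripts to look and compute and a shell command to move; the robot and the scene stay as the last step left them, time stands still between calls to the robot, and variables do not carry over. Pictures are saved under pics/ and viewed, at most 10 in all, crops included, and the job is handed in when it is done.

```bash
ls; mkdir -p pics
python3 - <<'E'
from plant import ctrl
import cv2,numpy as np
o=ctrl.get_obs();print({k:np.round(v,3) for k,v in o.items()})
for n in ["top","side"]:
    c=ctrl.camera(n);cv2.imwrite(f"pics/{n}0.png",c["pixels"]);np.savez(f"{n}0.npz",**c)
    print(n,c["fx"],c["fy"],c["cx"],c["cy"],np.round(c["world_from_camera"],3).tolist())
E
```

```text
pics
{'t': np.float64(0.0), 'joint_positions': array([ 0.969,  0.287,  1.578, -0.   ,  1.279, -0.15 ]), 'joint_vel': array([-0.001, -0.001,  0.001,  0.001, -0.   ,  0.001]), 'joint_torque': array([-0.0000e+00, -4.0598e+01, -2.9263e+01, -0.0000e+00,  6.0000e-03,
        0.0000e+00]), 'position': array([294.269, 606.741, 229.929]), 'tcp_rot': array([-3.139, -0.   ,  2.69 ]), 'force': array([-0.129,  1.017, -0.058]), 'ft_torque': array([ 0.001, -0.014, -0.032]), 'gripper_force': np.float64(0.0), 'width': np.float64(85.246)}
top 405.06960424436534 405.06960424436534 322.9856994126484 198.3930583366631 [[-0.025, -0.995, 0.097, 466.738], [-0.999, 0.026, 0.018, -5.774], [-0.02, -0.097, -0.995, 1283.326], [0.0, 0.0, 0.0, 1.0]]
side 389.6295147818981 389.6295147818981 322.97397671564664 196.67521322152166 [[0.898, -0.301, 0.322, 172.886], [-0.44, -0.577, 0.688, -889.227], [-0.022, -0.759, -0.651, 928.881], [0.0, 0.0, 0.0, 1.0]]
```

View pics/top0.png

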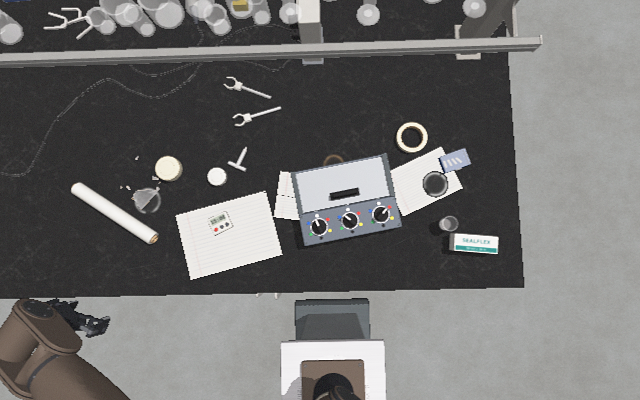

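View pics/side0.png

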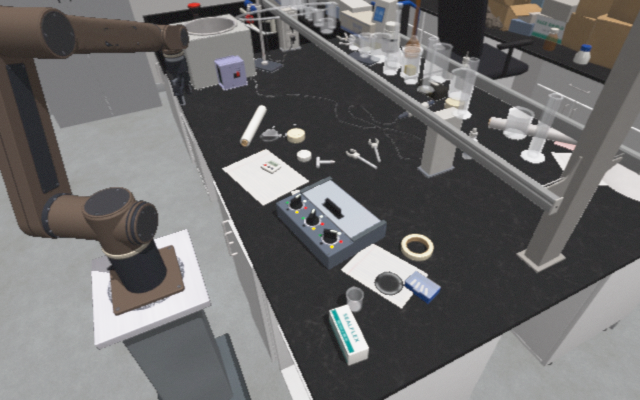

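The top view shows the box near (348,200), with dials at about (319,228), (350,220) and (381,214) and the handle at (344,194). The timer is at (219,223), the jar lid at (217,176) and the beaker at (448,224). In the side view the box is near (330,220). Next I'll measure the dots and pointers.

```bash
cat > h.py <<'E'
import numpy as np,cv2
def cast(c,u,v,z):
    M=c["world_from_camera"];d=M[:3,:3]@np.array([(u-c["cx"])/c["fx"],(v-c["cy"])/c["fy"],1]);o=M[:3,3]
    return o+d*(z-o[2])/d[2]
def proj(c,p):
    q=np.linalg.inv(c["world_from_camera"])@np.append(p,1);return q[0]/q[2]*c["fx"]+c["cx"],q[1]/q[2]*c["fy"]+c["cy"]
def blobs(c,roi,z,amin=3):
    u0,v0,u1,v1=roi;h=cv2.cvtColor(c["pixels"][v0:v1,u0:u1],cv2.COLOR_BGR2HSV)
    R={}
    for n,a,b in [("red",0,8),("red2",172,180),("yellow",20,34),("green",45,85),("blue",100,125)]:
        m=cv2.inRange(h,(a,115,90),(b,255,255))
        k,_,s,ce=cv2.connectedComponentsWithStats(m)
        R[n]=[(s[i,4],ce[i]+[u0,v0],cast(c,*(ce[i]+[u0,v0]),z)) for i in range(1,k) if s[i,4]>=amin]
    return R
E
python3 - <<'E'
from h import *
c=dict(np.load("top0.npz"))
for n,l in blobs(c,(295,195,405,250),62).items():
    for a,p,w in l: print(n,a,p.round(1),w.round(1))
t=c["pixels"][150:255,285:410];cv2.imwrite("pics/t1.png",cv2.resize(t,None,fx=6,fy=5.5 if 0 else 5.6,interpolation=cv2.INTER_CUBIC))
E
```

```text
red 7 [389.  206.7] [ 555.5 -182.1   62. ]
red 8 [358.1 212.9] [539.4 -88.6  62. ]
red 8 [327.1 218.9] [523.7   5.2  62. ]
yellow 10 [391.2 217.5] [ 522.9 -187.4   62. ]
yellow 8 [360.1 223.9] [506.1 -93.5  62. ]
yellow 9 [329.3 230.1] [489.7  -0.5  62. ]
green 6 [372.2 221.3] [ 512.8 -129.9   62. ]
green 8 [341.1 227.9] [495.5 -36.1  62. ]
green 8 [310.1 233.9] [479.9  57.5  62. ]
blue 9 [369.9 210.3] [ 546.1 -124.3   62. ]
blue 9 [338.9 216.7] [529.4 -30.4  62. ]
blue 9 [308. 223.] [512.7  63.2  62. ]
```

View pics/t1.png

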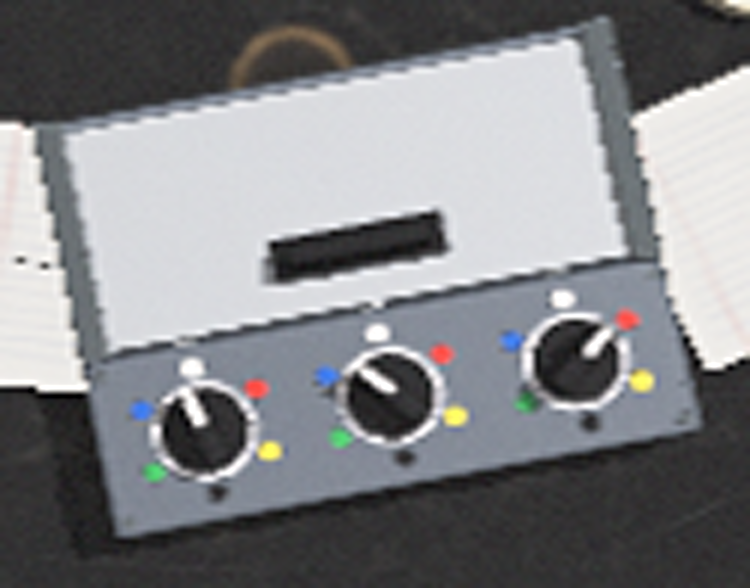

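The crop shows the left pointer a little to the left of its white dot, the middle one near blue and the right one near red. I'll compute the centres, yaw and pointer angles.

```bash
cat >> h.py <<'E'
def frame(c,roi=(295,195,405,250)):
    B=blobs(c,roi,62);ang=dict(red=-60,yellow=-120,green=120,blue=60)
    P=[];W=[]
    for n,a in ang.items():
        l=sorted([b for b in B[n]],key=lambda b:-b[0])[:3];l=sorted(l,key=lambda b:-b[2][1])
        for y,b in zip((95,0,-95),l): P.append([34*np.cos(np.radians(a)),y+34*np.sin(np.radians(a))]);W.append(b[2][:2])
    P=np.array(P);W=np.array(W);pm,wm=P.mean(0),W.mean(0)
    U,S,V=np.linalg.svd((P-pm).T@(W-wm));R=(U@V).T;t=wm-R@pm
    return R,t,np.abs((R@P.T).T+t-W).max()
def pointer(c,R,t):
    g=c["pixels"].min(2).astype(float);out=[]
    for y in (95,0,-95):
        ce=t+R@[0,y]
        # sample in polar, at z=96 plane, rad 4..19
        th=np.radians(np.arange(0,360,1));rs=np.arange(9,18,1.)
        s=np.zeros(360)
        for r in rs:
            for i,a in enumerate(th):
                u,v=proj(c,np.append(ce+R@[r*np.cos(a),r*np.sin(a)],96))
                s[i]+=cv2.getRectSubPix(g.astype(np.float32),(1,1),(float(u),float(v)))[0,0]
        s=s/len(rs);w=np.clip(s-s.min()-0.5*(s.max()-s.min()),0,None);a=np.angle((w*np.exp(1j*th)).sum())
        out.append((ce.round(1),round(float(a),3),round(s.max())))
    return out
E
python3 - <<'E'
from h import *
c=dict(np.load("top0.npz"))
R,t,e=frame(c);print(t,np.arctan2(R[1,0],R[0,0]),e)
for p in pointer(c,R,t):print(p)
print("handle",t+R@[82,0])
for n,u,v,z in [("beaker",448,224,30),("timer",219,223,20),("jar",217,176,20)]:print(n,cast(c,u,v,z).round())
s=dict(np.load("side0.npz"))
R2,t2,e2=frame(s,(270,170,400,260));print("side",t2,np.arctan2(R2[1,0],R2[0,0]),e2)
if e2<5: print(pointer(s,R2,t2))
E
```

```text
[517.81166794 -62.24745443] 0.17323772356293016 0.6460753819685578
(array([501.4,  31.3]), 0.198, 247)
(array([517.8, -62.2]), 0.669, 246)
(array([ 534.2, -155.8]), -0.889, 246)
handle [598.58427852 -48.11290879]
beaker [ 500. -365.   30.]
timer [521. 345.  20.]
jar [670. 351.  20.]
side [522.25414174 -91.60828528] 0.01761502254599028 157.5644563005921
```

```bash
cat >> h.py <<'E'
def go(x,y,z,yaw):
    from plant import ctrl
    from scipy.spatial.transform import Rotation as Ro
    o=ctrl.get_obs();A=Ro.from_euler("xyz",o["tcp_rot"]);T=Ro.from_euler("xyz",[np.pi,0,yaw])
    print("shift cm",(A.inv().apply(np.array([x,y,z])-o["position"])/10).round(2),"rot deg",np.degrees((A.inv()*T).as_rotvec()).round(1),"j",o["joint_positions"].round(2),"t",round(float(o["t"]),2))
E
python3 -c "
from h import go
go(501.4,31.3,150,0.371)"
```

```text
shift cm [-43.76 -42.72   8.08] rot deg [-1.000e-01  1.000e-01  1.329e+02] j [ 0.97  0.29  1.58  0.    1.28 -0.15] t 0.1
```

```bash
python3 -m jog '[[0,-5,-5,1,0,0,10],[0,-10,-10,2,0,0,20],[0,-15.5,-15,3,0,0,30],[0,-21,-20,4,0,0,40],[0,-26,-25,5,0,0,50],[0,-31,-30,6,0,0,60],[0,-36,-35,7,0,0,70],[0,-41,-40,7.5,0,0,80]]'; python3 -c "
from h import go
go(501.4,31.3,150,0.371)"
```

```text
t: 1.1
position: [463.3, 139.6, 163.9]
tcp_rot: [-3.141, 0.0, 1.288]
force: [0.6, 0.3, 0.2]
width: 42.8
gripper_force: 0.0
shift cm [-9.33  6.68  1.39] rot deg [-0.   0.  52.5] j [ 0.08 -0.07  2.1   0.    1.12  0.37] t 1.1
```

```bash
python3 -m jog '[[0,0,0,0,0,0,10],[0,0,0,0,0,0,20],[0,0,0,0,0,0,30],[0,0,0,0,0,0,40],[0,0,0,0,0,0,53],[0,0,0,0,0,0,53],[0,0,0,0,0,0,53]]'; python3 -c "
from h import go
go(501.4,31.3,150,0.371)"
```

```text
t: 1.98
position: [463.1, 141.5, 164.1]
tcp_rot: [-3.141, 0.001, 0.369]
force: [-0.0, 0.1, 1.3]
width: 42.9
gripper_force: 0.0
shift cm [-0.4  11.66  1.4 ] rot deg [-0.   0.  -0.1] j [ 0.09 -0.07  2.1  -0.    1.12  1.29] t 1.98
```

```bash
python3 -m jog '[[0,-0.2,6,0.7,0,0,0],[0,-0.4,11.7,1.4,0,0,0],[0,-0.4,11.7,1.4,0,0,0],[0,-0.4,11.7,1.4,0,0,0]]'
python3 - <<'E'
from h import *
from plant import ctrl
go(501.4,31.3,71,0.371)
c=ctrl.camera("wrist");cv2.imwrite("pics/w1.png",c["pixels"]);np.savez("w1.npz",**c)
print(np.round(c["world_from_camera"],2).tolist())
for y in(95,0):
  R=np.array([[np.cos(.173),-np.sin(.173)],[np.sin(.173),np.cos(.173)]])
  print(proj(c,np.append([517.8,-62.2]+R@[0,y],96)))
E
```

```text
t: 2.48
position: [501.5, 31.1, 150.2]
tcp_rot: [-3.141, 0.001, 0.368]
force: [0.6, -0.6, 0.1]
width: 42.8
gripper_force: 0.0
shift cm [ 0.01 -0.01  7.92] rot deg [-0.1  0.  -0.2] j [-0.14 -0.01  2.06  0.    1.09  1.06] t 2.48
[[0.36, -0.89, -0.26, 568.7], [-0.93, -0.35, -0.1, 56.43], [-0.0, 0.28, -0.96, 293.52], [0.0, 0.0, 0.0, 1.0]]
(np.float64(319.6988421066954), np.float64(221.5229163324368))
(np.float64(471.3622320317629), np.float64(249.96766054697872))
```

View pics/w1.png

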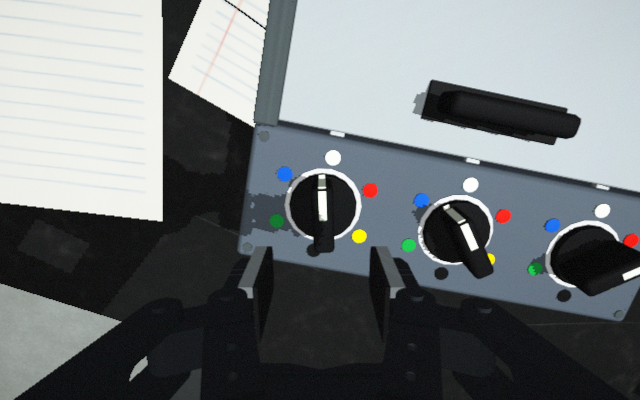

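The wrist view shows the left bar upright at u≈322, between the fingers at u≈255 and 385, so the alignment is good. I'll cross-check the dots from this view, then descend.

Run:
```python
from h import *
c=dict(np.load("w1.npz"))
B=blobs(c,(240,120,520,280),62,30)
for n in B:
  for a,p,w in B[n]: print(n,a,p.round(),w.round(1))
print([cast(c,u,v,62).round(1) for u,v in((333,158),(471,185))])
```

```text
red 161 [370. 190.] [523.6   3.3  62. ]
red 157 [503. 216.] [540.2 -90.9  62. ]
yellow 166 [359. 236.] [490.   -2.7  62. ]
yellow 59 [491. 258.] [508.6 -98.8  62. ]
green 161 [276. 221.] [479.6  55.7  62. ]
green 155 [408. 245.] [496.3 -38.5  62. ]
blue 201 [284. 174.] [513.3  61.6  62. ]
blue 188 [421. 200.] [529.9 -32.5  62. ]
[array([535.,  35.,  62.]), array([551.8, -59.5,  62. ])]
```

```bash
python3 -m jog '[[0,0,0,3,0,0,0],[0,0,0,5.5,0,0,0],[0,0,0,7.2,0,0,0],[0,0,0,7.9,0,0,0],[0,0,0,7.9,0,0,0],[0,0,0,7.9,0,0,0]]'
```

```text
t: 3.28
position: [502.6, 30.9, 72.5]
tcp_rot: [3.141, -0.002, 0.369]
force: [1.1, -0.1, 0.3]
width: 42.6
gripper_force: 0.0
```

```bash
python3 -m jog '[[1,0,0,0.1,0,0,0],[1,0,0,0.1,0,0,0],[1,0,0,0.1,0,0,0],[1,0,0,0.1,0,0,0],[1,0,0,0.1,0,0,0]]'
```

```text
t: 3.9
position: [502.4, 30.4, 71.2]
tcp_rot: [3.14, -0.001, 0.369]
force: [-0.5, -2.4, 5.4]
width: 11.9
gripper_force: 61.4
```

```bash
python3 -m jog '[[1,0,0,0,0,0,-9],[1,0,0,0,0,0,-18],[1,0,0,0,0,0,-27],[1,0,0,0,0,0,-36],[1,0,0,0,0,0,-44],[1,0,0,0,0,0,-49],[1,0,0,0,0,0,-49],[1,0,0,0,0,0,-49]]'
```

```text
t: 4.9
position: [501.9, 30.9, 71.2]
tcp_rot: [-3.141, 0.0, 1.224]
force: [-2.0, -2.0, 5.8]
width: 12.0
gripper_force: 61.7
```

Now I'll release, rise and check the angle from the top camera once the gripper has cleared.

```bash
python3 -m jog '[[0,0,0,0,0,0,0],[0,0,0,0,0,0,0],[0,0,0,0,0,0,0],[0,0,0,-3,0,0,0],[0,0,0,-6,0,0,0],[0,0,0,-8,0,0,0],[0,0,0,-8,0,0,0]]'; python3 -c "
from h import go
go(517.8,-63,150,0.842)"
```

```text
t: 5.78
position: [503.0, 30.9, 152.1]
tcp_rot: [3.138, -0.001, 1.224]
force: [-0.7, -0.3, -0.0]
width: 42.8
gripper_force: 0.0
shift cm [-8.32  4.58  0.22] rot deg [ 0.2 -0.1 21.9] j [-0.14 -0.01  2.06  0.    1.09  0.21] t 5.78
```

```bash
python3 -m jog '[[0,-4.2,2.3,0,0,0,10],[0,-8.3,4.6,0.2,0,0,20],[0,-8.3,4.6,0.2,0,0,22],[0,-8.3,4.6,0.2,0,0,22]]'
python3 - <<'E'
from h import *
from plant import ctrl
go(517.8,-63,71,0.842)
c=ctrl.camera("wrist");cv2.imwrite("pics/w2.png",c["pixels"]);np.savez("w2.npz",**c)
B=blobs(c,(100,100,600,330),62,30)
for n in B:
  for a,p,w in B[n]: print(n,a,p.round(),w.round(1))
E
```

```text
t: 6.28
position: [516.0, -62.4, 147.1]
tcp_rot: [-3.139, 0.001, 0.84]
force: [0.1, 0.9, 0.1]
width: 42.5
gripper_force: 0.0
shift cm [0.08 0.2  7.61] rot deg [-0.2  0.  -0.1] j [-0.32  0.03  2.03  0.    1.09  0.41] t 6.28
red 193 [261. 125.] [523.6   3.7  62. ]
red 162 [374. 213.] [540.2 -90.5  62. ]
red 129 [473. 289.] [ 556.6 -184.8   62. ]
yellow 202 [231. 166.] [489.9  -2.3  62. ]
yellow 164 [342. 249.] [506.4 -96.4  62. ]
green 214 [153. 109.] [479.6  56.2  62. ]
green 180 [275. 199.] [496.2 -38.2  62. ]
blue 206 [305. 160.] [529.9 -32.1  62. ]
blue 169 [413. 243.] [ 546.4 -126.3   62. ]
```

View pics/w2.png

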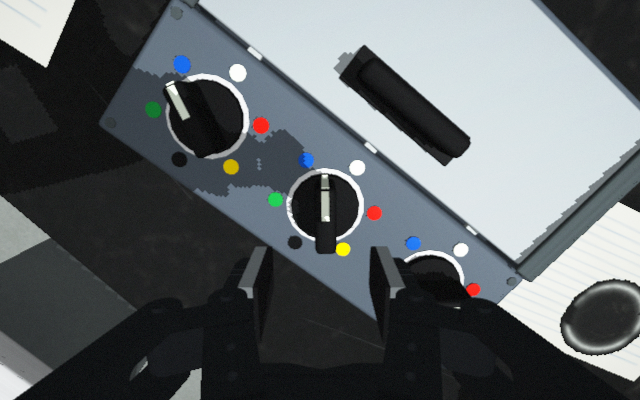

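The left pointer line, (170,88) to (186,118), is parallel to the yellow-to-blue dot line, so the left dial is on blue. The middle bar is centred between the fingers at u≈325. Descending and gripping.

```bash
python3 -m jog '[[0,0.1,0.2,3,0,0,0],[0,0.1,0.2,5.5,0,0,0],[0,0.1,0.2,7.6,0,0,0],[0,0.1,0.2,7.6,0,0,0],[1,0.1,0.2,7.6,0,0,0],[1,0.1,0.2,7.6,0,0,0],[1,0.1,0.2,7.6,0,0,0],[1,0.1,0.2,7.6,0,0,0]]' &&  python3 -m jog '[[1,0,0,0,0,0,0],[1,0,0,0,0,0,0]]'
```

```text
t: 7.32
position: [519.1, -62.5, 73.9]
tcp_rot: [-3.14, -0.001, 0.84]
force: [-3.4, 5.6, 6.3]
width: 11.5
gripper_force: 60.3
t: 7.58
position: [519.1, -62.5, 73.9]
tcp_rot: [-3.14, -0.001, 0.84]
force: [-3.0, 4.9, 5.0]
width: 12.0
gripper_force: 60.3
```

Gripped. Next I turn the yaw from 0.840 to 0.173 (+38.2° about tool z), then release and rise.

```bash
python3 -m jog '[[1,0,0,0,0,0,9],[1,0,0,0,0,0,18],[1,0,0,0,0,0,27],[1,0,0,0,0,0,35],[1,0,0,0,0,0,38.2],[1,0,0,0,0,0,38.2],[1,0,0,0,0,0,38.2]]' && python3 -m jog '[[0,0,0,0,0,0,0],[0,0,0,0,0,0,0],[0,0,0,0,0,0,0],[0,0,0,-3,0,0,0],[0,0,0,-6,0,0,0],[0,0,0,-8,0,0,0],[0,0,0,-8,0,0,0]]'; python3 -c "
from h import go
go(534.3,-157,150,2.426)"
```

```text
t: 8.45
position: [519.6, -63.3, 73.9]
tcp_rot: [3.142, -0.001, 0.173]
force: [-2.1, 2.2, 6.6]
width: 11.8
gripper_force: 60.4
t: 9.32
position: [520.3, -63.9, 154.3]
tcp_rot: [3.139, -0.004, 0.173]
force: [-0.3, -1.1, 0.2]
width: 42.7
gripper_force: 0.0
shift cm [-0.23  9.41  0.45] rot deg [   0.3    0.  -129.1] j [-0.32  0.03  2.01 -0.    1.09  1.08] t 9.32
```

```bash
python3 -m jog '[[0,-0.1,4.7,0.2,0,0,-10],[0,-0.2,9.4,0.4,0,0,-20],[0,-0.2,9.4,0.4,0,0,-30],[0,-0.2,9.4,0.4,0,0,-40],[0,-0.2,9.4,0.4,0,0,-50],[0,-0.2,9.4,0.4,0,0,-60],[0,-0.2,9.4,0.4,0,0,-70],[0,-0.2,9.4,0.4,0,0,-80]]' && python3 -m jog '[[0,0,0,0,0,0,-10],[0,0,0,0,0,0,-20],[0,0,0,0,0,0,-30],[0,0,0,0,0,0,-40],[0,0,0,0,0,0,-49],[0,0,0,0,0,0,-49],[0,0,0,0,0,0,-49]]'
python3 - <<'E'
from h import *
from plant import ctrl
go(534.3,-157,71,2.426)
c=ctrl.camera("wrist");cv2.imwrite("pics/w3.png",c["pixels"]);np.savez("w3.npz",**c)
c=ctrl.camera("top");R,t=np.array([[np.cos(.173),-np.sin(.173)],[np.sin(.173),np.cos(.173)]]),np.array([517.8,-62.2])
print(pointer(c,R,t))
E
```

```text
t: 10.32
position: [532.4, -156.0, 146.5]
tcp_rot: [-3.139, -0.001, 1.575]
force: [-0.5, -0.3, 0.3]
width: 42.5
gripper_force: 0.0
t: 11.2
position: [532.8, -156.1, 147.5]
tcp_rot: [-3.141, -0.001, 2.422]
force: [0.1, 0.8, 0.3]
width: 42.9
gripper_force: 0.0
shift cm [-0.18  0.04  7.65] rot deg [-0.  -0.1 -0.2] j [-0.47  0.11  1.94 -0.    1.09 -1.32] t 11.2
[(array([501.4,  31.4]), 1.043, 239), (array([517.8, -62.2]), -0.027, 164), (array([ 534.2, -155.8]), -0.076, 78)]
```

View pics/w3.png

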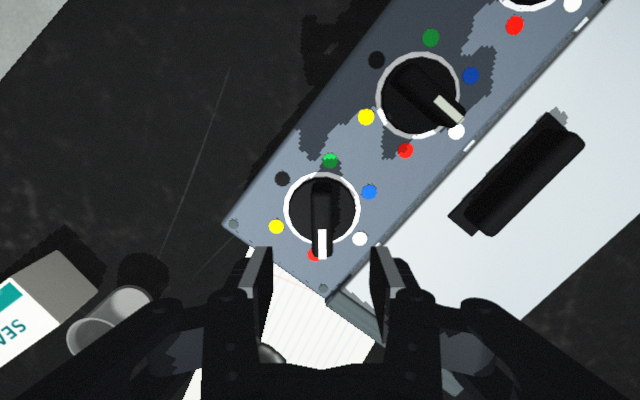

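The right bar is centred at u≈321 between the fingers, and the top camera reads the left dial at 1.043 and the middle at −0.03. Gripping the right dial and turning it −1.205 rad (+69° about tool z).

```bash
python3 -m jog '[[0,-0.1,0,3,0,0,0],[0,-0.2,0,5.5,0,0,0],[0,-0.2,0,7.6,0,0,0],[0,-0.2,0,7.6,0,0,0],[1,-0.2,0,7.6,0,0,0],[1,-0.2,0,7.6,0,0,0],[1,-0.2,0,7.6,0,0,0],[1,-0.2,0,7.6,0,0,0]]' && python3 -m jog '[[1,0,0,0,0,0,0],[1,0,0,0,0,0,9],[1,0,0,0,0,0,18],[1,0,0,0,0,0,27],[1,0,0,0,0,0,36],[1,0,0,0,0,0,36],[1,0,0,0,0,0,36]]'
```

```text
t: 12.3
position: [535.6, -158.1, 74.0]
tcp_rot: [3.141, 0.002, 2.425]
force: [-0.9, 0.2, 6.0]
width: 11.8
gripper_force: 61.2
t: 13.18
position: [534.8, -158.6, 74.0]
tcp_rot: [-3.141, 0.002, 1.796]
force: [-4.6, -1.8, 7.3]
width: 11.4
gripper_force: 61.5
```

```bash
python3 -m jog '[[1,0,0,0,0,0,9],[1,0,0,0,0,0,18],[1,0,0,0,0,0,27],[1,0,0,0,0,0,33],[1,0,0,0,0,0,33],[1,0,0,0,0,0,33]]' && python3 -m jog '[[0,0,0,0,0,0,0],[0,0,0,0,0,0,0],[0,0,0,0,0,0,0],[0,0,0,-3,0,0,0],[0,0,0,-6,0,0,0],[0,0,0,-8,0,0,0],[0,0,0,-8,0,0,0]]'; python3 -c "
from h import go
go(598.8,-49.2,150,1.744)"
```

```text
t: 13.92
position: [534.0, -158.6, 74.0]
tcp_rot: [-3.139, 0.002, 1.22]
force: [-7.1, -1.1, 9.2]
width: 11.6
gripper_force: 61.8
t: 14.8
position: [536.0, -158.1, 154.3]
tcp_rot: [3.137, 0.0, 1.22]
force: [0.4, 0.8, 0.3]
width: 42.5
gripper_force: 0.0
shift cm [12.38  2.16  0.43] rot deg [  0.2   0.1 -30. ] j [-0.47  0.11  1.93  0.    1.1  -0.12] t 14.8
```

```bash
python3 -m jog '[[0,5,0.9,0.2,0,0,-10],[0,10,1.8,0.4,0,0,-20],[0,12.4,2.2,0.4,0,0,-30],[0,12.4,2.2,0.4,0,0,-30],[0,12.4,2.2,0.4,0,0,-30]]'
python3 - <<'E'
from h import *
from plant import ctrl
go(598.8,-49.2,72,1.744)
c=ctrl.camera("wrist");cv2.imwrite("pics/w4.png",c["pixels"])
c=ctrl.camera("top");R,t=np.array([[np.cos(.173),-np.sin(.173)],[np.sin(.173),np.cos(.173)]]),np.array([517.8,-62.2])
print(pointer(c,R,t));cv2.imwrite("pics/t4.png",cv2.resize(c["pixels"][150:255,285:410],None,fx=5,fy=5))
E
```

```text
t: 15.42
position: [597.2, -49.0, 147.2]
tcp_rot: [-3.14, -0.001, 1.742]
force: [-0.9, 0.1, -0.1]
width: 42.9
gripper_force: 0.0
shift cm [-0.05  0.17  7.52] rot deg [-0.1 -0.  -0.1] j [-0.25  0.2   1.84 -0.    1.1  -0.42] t 15.43
[(array([501.4,  31.4]), 1.048, 171), (array([517.8, -62.2]), 2.084, 95), (array([ 534.2, -155.8]), -2.089, 246)]
```

View pics/w4.png

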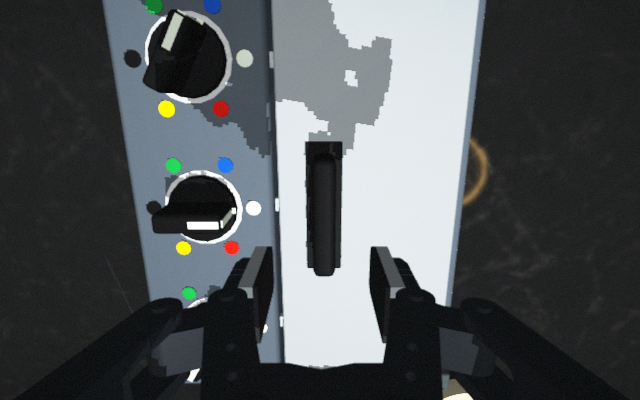

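View pics/t4.png

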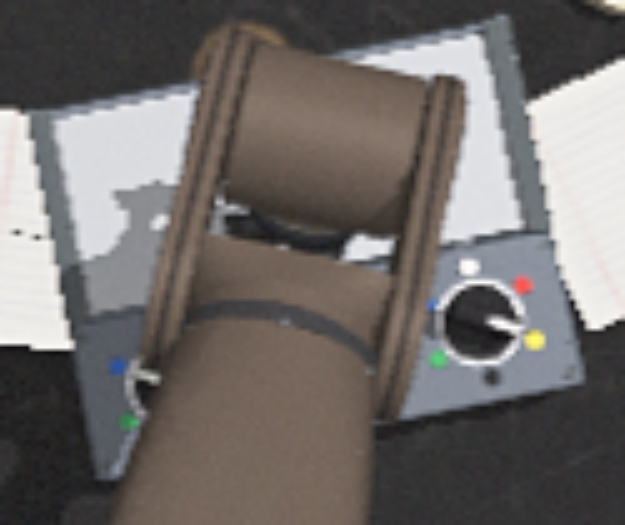

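In the wrist view the handle bar is at u≈323, between the fingers, with left and middle dials on code. The top view reads the right dial at −2.09, on yellow. Gripping the handle.

```bash
python3 -m jog '[[0,0,0.1,3,0,0,0],[0,0,0.2,5.5,0,0,0],[0,0,0.2,7.4,0,0,0],[0,0,0.2,7.4,0,0,0],[1,0,0.2,7.4,0,0,0],[1,0,0.2,7.4,0,0,0],[1,0,0.2,7.4,0,0,0],[1,0,0.2,7.4,0,0,0]]' && python3 -m jog '[[1,0,0.7,0,0,0,0],[1,0,1.4,0,0,0,0],[1,0,2,0,0,0,0],[1,0,2,0,0,0,0]]'
```

```text
t: 16.52
position: [600.8, -48.8, 76.1]
tcp_rot: [3.14, 0.001, 1.744]
force: [-1.5, -0.4, 5.6]
width: 12.6
gripper_force: 61.0
t: 17.02
position: [621.3, -45.2, 76.1]
tcp_rot: [3.138, 0.001, 1.744]
force: [0.6, -0.4, 5.2]
width: 12.3
gripper_force: 60.9
```

```bash
python3 -m jog '[[1,0,1.2,0,0,0,0],[1,0,2.4,0,0,0,0],[1,0,3.6,0,0,0,0],[1,0,4.8,0,0,0,0],[1,0,5.6,0,0,0,0],[1,0,5.8,0,0,0,0],[1,0,5.8,0,0,0,0]]'; python3 -m jog '[[1,0,0.1,0,0,0,0],[1,0,0.1,0,0,0,0]]'; python3 -m jog '[[1,0,0.1,0,0,0,0],[1,0,0.1,0,0,0,0]]'
```

```text
t: 17.9
position: [677.6, -35.3, 76.1]
tcp_rot: [3.14, 0.001, 1.744]
force: [-2.3, -0.5, 5.4]
width: 12.3
gripper_force: 61.1
t: 18.15
position: [677.6, -35.3, 76.1]
tcp_rot: [-3.141, 0.001, 1.744]
force: [-5.2, -1.1, 6.9]
width: 12.2
gripper_force: 61.3
t: 18.4
position: [677.7, -35.3, 76.1]
tcp_rot: [-3.138, 0.001, 1.744]
force: [-7.7, -1.5, 9.5]
width: 12.2
gripper_force: 61.5
```

```bash
python3 -m jog '[[1,0,0.2,0,0,0,0],[1,0,0.3,0,0,0,0],[1,0,0.3,0,0,0,0]]'; python3 -m jog '[[0,0,-0.3,0,0,0,0],[0,0,-0.3,0,0,0,0],[0,0,-0.3,0,0,0,0],[0,0,-0.3,-3,0,0,0],[0,0,-0.3,-7,0,0,0],[0,0,-0.3,-12,0,0,0],[0,0,-0.3,-12,0,0,0]]'
```

```text
t: 18.77
position: [677.7, -35.3, 76.0]
tcp_rot: [-3.129, -0.0, 1.745]
force: [-16.3, -4.3, 15.7]
width: 12.6
gripper_force: 62.2
t: 19.65
position: [682.2, -35.0, 201.1]
tcp_rot: [3.131, 0.004, 1.744]
force: [-0.2, -0.2, -0.3]
width: 42.9
gripper_force: 0.0
```

The lid is at a firm stop. I'll move the arm aside and verify.

```bash
python3 -m jog '[[0,5,0,-1,0,0,0],[0,10,0,-2,0,0,0],[0,15,0,-3,0,0,0],[0,20,0,-3,0,0,0],[0,25,0,-3,0,0,0],[0,30,0,-3,0,0,0],[0,30,0,-3,0,0,0]]'
python3 - <<'E'
from h import *
from plant import ctrl
c=ctrl.camera("top");R,t=np.array([[np.cos(.173),-np.sin(.173)],[np.sin(.173),np.cos(.173)]]),np.array([517.8,-62.2])
print(pointer(c,R,t));cv2.imwrite("pics/t5.png",c["pixels"])
g=c["pixels"][120:215,300:395].max(2);m=(g<45).astype(np.uint8)
k,_,s,ce=cv2.connectedComponentsWithStats(m)
for i in range(1,k):
  if 40<s[i,4]<400:
    w=cast(c,*(ce[i]+[300,120]),90);print(s[i],w.round(1),(R.T@(w[:2]-t)).round(1))
E
```

```text
t: 20.52
position: [625.5, 264.4, 222.7]
tcp_rot: [-3.139, -0.001, 1.749]
force: [-0.2, -1.2, 0.4]
width: 42.7
gripper_force: 0.0
[(array([501.4,  31.4]), 1.043, 246), (array([517.8, -62.2]), -0.033, 248), (array([ 534.2, -155.8]), -2.086, 247)]
[25 46 28  9 88] [668.3 -28.6  90. ] [154.1   7.2]
```

View pics/t5.png

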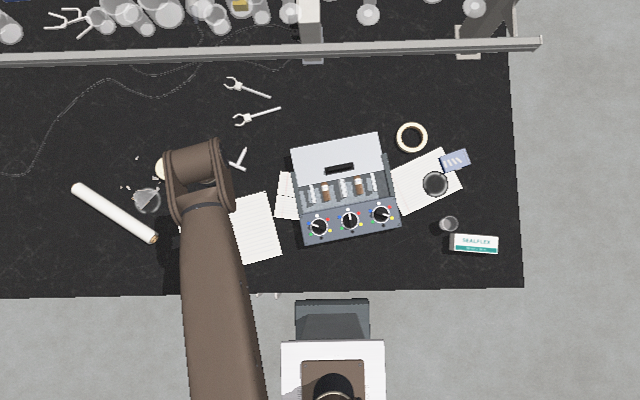

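The lid at (339,165) is back, with the vials exposed at y≈188. The dials are on code and the beaker at (448,224) hasn't moved. I'll measure handle travel the same way in the first image.

Run:
```python
from h import *
R,t=np.array([[np.cos(.173),-np.sin(.173)],[np.sin(.173),np.cos(.173)]]),np.array([517.8,-62.2])
c0=dict(np.load("top0.npz"));c5=dict(c0,pixels=cv2.imread("pics/t5.png"))
for c in(c0,c5):
  m=(c["pixels"][120:215,300:395].max(2)<45).astype(np.uint8);k,_,s,ce=cv2.connectedComponentsWithStats(m)
  for i in range(1,k):
    if 40<s[i,4]<400 and s[i,2]>22:
      w=cast(c,*(ce[i]+[300,120]),90);print(s[i],(R.T@(w[:2]-t)).round(1))
```

```text
[30 70 27 10 95] [78.   9.8]
[25 46 28  9 88] [154.1   7.2]
```

```bash
python3 -c "
from plant import ctrl
print(ctrl.finish_job())"
```

```text
the job is handed in; nothing more can be done
None
```

The box is open and handed in at about 20.6 s: the dials read blue, white, yellow (within 0.04 rad) and the lid is hard against its rear stop. The beaker is unmoved; the arm hid the timer and jar lid in the last picture, but it only passed well above them.

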